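# Seat the keyed grating disc on the bench grater

## Robot

A 7-joint arm with a two-finger parallel gripper is mounted at the origin on the work surface. World frame = base frame: x ahead of the robot, y to its left, z up, the work surface at z = 0. Lengths are in m, angles in rad, forces in N, time in s.
With the tool pointing down it reaches from about 0.4 to 0.85 m from the base axis. Payload 10.4 kg.
Tool frame: the origin (TCP) lies at the very end of the fingers, on their centre line; the grasp point (between the pads) lies 19 mm behind it; x points along the fingers, z is the direction in which the jaws open and shut, and the axes are right-handed (so a half turn about x gives the same grasp; the last joint's range is limited). The gripper opens to 85 mm and grips with 20 to 120 N. Pads are 22 mm wide; open, the fingers measure 114 mm over their backs; the gripper's body (76 mm by 85 mm) begins 54 mm behind the grasp point. The pads swing forward as they close: fully open they stand 13 mm farther back than shut.
Start: joints at [-1.167, 0.332, -0.065, 1.46, 0.022, 1.35, -0.088], TCP at [0.259, 0.569, 0.231] pointing down, gripper open.
Joint ranges: [-2.6, 2.6], [-0.5, 2.12], [-1.47, 1.34], [0.16, 2.42], [-1.27, 4.41], [0.06, 2.06], [-2.6, 2.6]. Speed limits (rad/s): [2.22, 2.22, 2.79, 2.79, 3.14, 3.14, 3.14].

## Interface

Orientations are given as a unit quaternion [x, y, z, w].
In Python, from workcell import telemetry, viewer, manip, spot_in, mark_of gives the robot as it stands. The module is installed in compiled form; this text tells all that it offers.
- The arm moves only by the shell command python3 -m crank 'ROWS' [FORCE]. ROWS is JSON, a list of rows, each a list of 3 entries, a list of its own where there are three numbers: the closure, from 0 (fully open) to 1 (shut), then the shift along the world's x, y, z in cm, then the turn, a rotation vector about the world's x, y, z in rad. A call has 1 to 12 rows; each row shifts and turns the commanded pose from where the row before left it; what a row does not reach is not made up. A row lasts 1/12 s, in which the tool goes at most 41.7 mm and 7.16 degrees, less where a joint would pass 70% of its speed; a pose out of reach is approached as far as the arm can. A call with a gripper value outside its range is refused whole. The fingers move at their own pace and stop on an object; FORCE is the grip in N (left out, the last holds). Time passes only in rows, so rows that do not move let the fingers close. It gives the time, the measured TCP pose, the force and the opening at its end, in the units of the state.
- telemetry.get_obs(): the state, without advancing time (a new reading comes with each control period).
- viewer.camera(name): name is "scene" or "side" or "wrist"; returns a dict with "frame" (420x560x3 uint8, red, green, blue), "intrinsics" (3x3 intrinsics, pixels), "cam_to_world" (4x4, takes a point from camera to world coordinates). Camera axes: x right, y up, looking along -z (the intrinsics and any distortion apply to the point x, -y, -z); pixel columns grow to the right and rows downward; lengths in m; the calibration is good to about 2 mm. A picture is of the moment at which its call begins. There is no depth.
- manip.hand_in(): hands the job in, once; it reports no verdict.
Trained networks look in a picture, given as the dict that the camera call returned (one of the last four; its "shot" number tells which), for a name from the list of things; names that differ only in an ending like _2 or _b are one class to them, and where a whole thing is asked for, a point or a joint stands for the part that bears it (a point fixed in the world has none). Each returns a list of dicts, best first, with "conf" (0 to 1); they miss things now and then, are a little off and sometimes report something else, mostly with a low value. They report only what shows in the picture. A call takes as long as a camera call.
- spot_in(thing, picture): "location" ([x, y, z] in m, in the coordinates of the camera as it stood for that picture, good to about 4 mm: the middle of the surface that is visible of it).
- mark_of(thing, picture): "location" ([x, y, z] in m, in the coordinates of the camera as it stood for that picture, good to about 4 mm: a listed point, or the origin of a listed thing).
The state is a dict: "clock": time; "joint_pos": joint angles; "joint_velocities": joint speeds; "tau": joint torques, N m; "position": TCP position; "ee_rot": TCP orientation; "ft_force": force on the tool from outside, world axes, zero at the start; "torque": the same for the moment, N m; "grip_width": opening from 0.0 (shut) to 1.0 (fully open).
Only numpy, scipy, OpenCV 4.12 (cv2) and the standard library are available. Lean on these libraries where they do the work, as an engineer would, in place of code of your own. Each camera call takes 0.05 s, during which the arm holds its last target. There are 200 camera calls.

## Task

The round grating disc on the bench grater sits too high because the notch in its rim is not over the locating pin. With the fingertips alone, push the disc round by one of its ribs until the notch lies over the pin, then press down on its black hub until the disc is fully home. Do not lift the disc, and leave everything else where it stands.

Things in the scene. Friction and masses are not known exactly. Their poses are not given: they have to be found in the camera images.
- disc: The loose steel grating disc, 170 mm across, 6 mm thick, 0.4 to 0.65 kg, lying level on the grater; it turns either way about its vertical centre line with 1 to 3 N at a rib and stops when no longer pushed. The spindle inside its hub keeps it centred with 1.5 mm play. Origin: centre of its underside; z up; x points through the rim notch, y along the ribs.
- hub_top (a point): Middle of the flat top of the disc's round black closed hub, 40 mm across, 46 mm above the disc's underside.
- rib_a (a point): Middle of the top edge of one of the disc's two straight radial ribs: upright walls 10 mm wide, 22 mm high above the disc's upper face, from 26 to 76 mm from the disc's centre along its +y axis. This point is 51 mm from the centre, 28 mm above the disc's underside.
- rib_b (a point): The same point on the other, equal rib, along the disc's -y axis.
- notch (a point): Point in the disc's only rim notch, on its middle line, 78 mm from the disc's centre and 3 mm above its underside; axes as the disc's. The notch is 24 mm wide, cut right through, and runs from 64 mm from the centre out through the rim at 85 mm.
- grater: The bench grater, fixed to the table, at a new place and yaw each time: a white deck 260 x 260 mm, top 60 mm above the table, with the disc over its middle, and on its +x side a steel motor housing (x from 130 to 260 mm, 240 mm wide, top 108 mm above the table). Origin: on the table under the disc's centre; z up.
- seat (a point): Where the disc's origin lies when it is fully home, on the spindle's axis, 66 mm above the table. The disc starts 12 mm higher, on a stiff sliding collar. With the notch over the pin, 6 to 10 N down on the hub slides it home, where it stays; 25 N does no harm. Pressed with the notch elsewhere, it stops on the pin, may tilt a little, and can still be turned.
- pin (a point): Point on the centre line of the fixed locating pin, 78 mm from the disc's centre; axes as the grater's. The pin is a round steel bar 10 mm thick lying level along a radius on the grater's +y side, its top 76.5 mm above the table, its inner end 73 mm from the centre. The part under the disc is hidden until the notch is over it. The notch has 7 mm of room to each side of it.
- pin_foot (a point): Where the pin, bent down outside the disc's rim, enters the deck, 112 mm from the disc's centre on the grater's +y side; this end is always in view.
- lock_nut: Black plastic nut, 38 mm across, 28 mm high, on the deck's corner at the grater's -x, -y; leave alone. Origin: centre of its underside.
- pusher: White plastic pusher, 52 mm across, 69 mm high, standing on the motor housing; leave alone. Origin: centre of its underside.
- shaker: Aluminium dusting shaker, 66 mm across, 105 mm high, on the table at the grater's -y side; leave alone. Origin: centre of its underside.
- scraper: Bench scraper with a wooden grip, 150 x 120 mm, 20 mm high, lying at the grater's +y side; leave alone. Origin: near its middle, on the table.
- spatula: Spatula, 260 mm long, lying on the table to the left; leave alone.
- jar: Closed jar, 80 mm across, 120 mm high, on the table to the right; leave alone. Origin: centre of its underside.
- bowl: Steel bowl, 150 mm across, 60 mm high, on the table to the right; leave alone. Origin: centre of its underside.

How it is judged:
On the way, in this order (a step that is already met when the one before it is completed fails the run):
1. the disc is turned until its notch lies over the pin (x of notch in the frame of pin between -0.011 and 0.011 m and y of notch in the frame of pin above -0.03 m).
2. the disc is pressed down fully home on its seat (all of step 1 and z of disc in the frame of seat below 0.003 m and horizontal distance between disc and seat below 0.004 m and angle between disc's own z axis and vertical below 0.05 rad), for 0.2 s.
At the end, for the whole second after the job is handed in: The disc is home and still: its underside within 3 mm of the seat height, level (within 0.05 rad), within 4 mm of the spindle's axis, the notch within 11 mm of the pin measured along the rim, and no other thing moved more than 30 mm from its start (all of step 2 and linear speed of disc below 0.01 m/s and angular speed of disc below 0.1 rad/s and distance of each of lock_nut, pusher, shaker, scraper, spatula, jar, bowl from where it was at the start of the episode below 0.03 m); the robot touches nothing.
It fails at once if the disc is lifted more than 8 mm above its starting height (z of disc in the frame of seat above 0.02 m).
It fails at once if the disc is tipped (angle between disc's own z axis and vertical above 0.2 rad).
It fails at once if another thing is moved more than 30 mm (distance of any of lock_nut, pusher, shaker, scraper, spatula, jar, bowl from where it was at the start of the episode above 0.03 m).
It also fails if it takes over 48 s, if anything falls off the work surface, if the arm or the gripper's body presses on something with over 40 N, if the wrist force passes 120 N, or if a joint passes its speed limit or range.

## Working session

There is one attempt and no reset: what is moved stays moved. The work goes in short steps, Python scripts to look and compute and a shell command to move; the robot and the scene stay as the last step left them, time stands still between calls to the robot, and variables do not carry over. Pictures are saved under pics/ and viewed, about 8 in all and at most 12, crops included, and the job is handed in when it is done.

```bash
mkdir -p pics; cat > h.py <<'E'
import numpy as np, cv2
from workcell import telemetry, viewer, manip, spot_in, mark_of
def shot(n,f=None):
    p=viewer.camera(n)
    if f: cv2.imwrite('pics/'+f,p['frame'][:,:,::-1])
    return p
def W(p,l): return (p['cam_to_world']@np.r_[l,1])[:3]
def marks(p,names):
    for n in names:
        for d in mark_of(n,p)[:2]: print(n,round(d['conf'],2),W(p,d['location']).round(4))
def st():
    o=telemetry.get_obs(); print({k:np.round(o[k],3).tolist() for k in('clock','position','ee_rot','ft_force','grip_width')})
E
python3 - <<'E'
from h import *
st()
P=[shot(n,n+'0.png') for n in('scene','side')]
for p in P:
    print('--'); marks(p,['disc','hub_top','rib_a','notch','grater','pin_foot','lock_nut','pusher','shaker','scraper','jar'])
cv2.imwrite('pics/both.png',cv2.resize(np.hstack([p['frame'][:,:,::-1] for p in P]),(800,300)))
E
```

```text
{'clock': 0.0, 'position': [0.259, 0.569, 0.231], 'ee_rot': [-0.383, 0.595, 0.382, 0.594], 'ft_force': [0.44, -0.097, -0.31], 'grip_width': 0.998}
--
disc 0.69 [ 0.4942 -0.4888 -0.0021]
disc 0.64 [ 0.5148 -0.1109  0.0803]
hub_top 0.84 [ 0.5179 -0.1154  0.1242]
rib_a 0.88 [ 0.5156 -0.1642  0.1056]
rib_a 0.67 [ 0.514  -0.0633  0.1059]
notch 0.76 [ 0.5926 -0.1121  0.086 ]
grater 0.72 [ 0.5163 -0.1159  0.0023]
grater 0.68 [ 0.5928 -0.1128  0.0825]
pin_foot 0.75 [ 0.5065 -0.0023  0.0543]
lock_nut 0.44 [ 0.4211 -0.2251  0.0621]
pusher 0.61 [ 0.7297 -0.025   0.1108]
shaker 0.77 [ 0.5247 -0.3034  0.0006]
scraper 0.84 [ 0.4823  0.1047 -0.0013]
scraper 0.21 [ 0.7337 -0.024   0.1126]
--
disc 0.77 [ 0.5189 -0.1142  0.079 ]
hub_top 0.96 [ 0.5175 -0.1109  0.1244]
rib_a 0.98 [ 0.5104 -0.0617  0.1087]
rib_a 0.63 [ 0.5138 -0.1633  0.1073]
notch 0.69 [ 0.5877 -0.116   0.0818]
notch 0.22 [0.5566 0.5278 0.0041]
grater 0.7 [ 0.5148 -0.1118  0.0027]
pin_foot 0.69 [ 0.5017 -0.0014  0.0607]
lock_nut 0.6 [ 0.516  -0.1143  0.0798]
lock_nut 0.48 [ 0.4191 -0.2231  0.0606]
pusher 0.71 [ 0.7287 -0.0213  0.1126]
shaker 0.78 [ 0.5271 -0.3024 -0.    ]
scraper 0.78 [ 0.475   0.1034 -0.0041]
jar 0.67 [ 0.6396 -0.4277  0.001 ]
```

View pics/scene0.png

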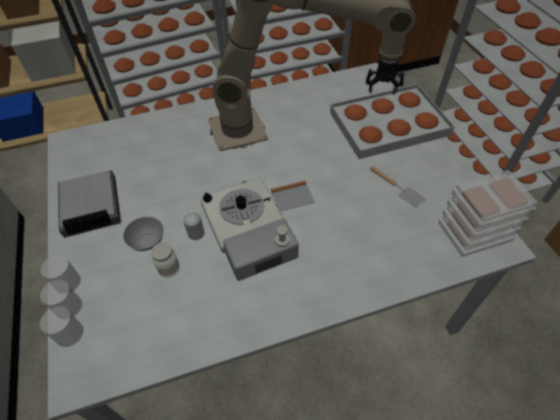

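View pics/side0.png

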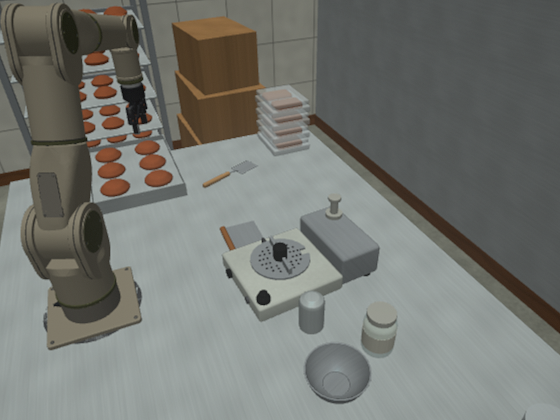

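```bash
python3 - <<'E'
from h import *
from scipy.spatial.transform import Rotation as R
o=telemetry.get_obs(); print(R.from_quat(o['ee_rot']).as_matrix().round(3))
p=shot('wrist'); print((p['cam_to_world']).round(3)); print(p['intrinsics'].round(0))
E
python3 -m crank '[[0,[1.5,-3.7,0],[0,0,0]],[0,[1.5,-3.7,0],[0,0,0]],[0,[1.5,-3.7,0],[0,0,0]],[0,[1.5,-3.7,0],[0,0,0]],[0,[1.5,-3.7,0],[0,0,0]],[0,[1.5,-3.7,0],[0,0,0]],[0,[1.5,-3.7,0],[0,0,0]],[0,[1.5,-3.7,0],[0,0,0]],[0,[1.5,-3.7,0],[0,0,0]],[0,[1.5,-3.7,0],[0,0,0]]]'
```

```text
[[ 0.    -0.91   0.414]
 [ 0.     0.414  0.91 ]
 [-1.     0.     0.   ]]
[[ 0.413 -0.874 -0.254  0.194]
 [ 0.911  0.397  0.115  0.598]
 [ 0.    -0.279  0.96   0.373]
 [ 0.     0.     0.     1.   ]]
[[363.   0. 275.]
 [  0. 363. 209.]
 [  0.   0.   1.]]
clock: 2.08
position: [0.4091, 0.1971, 0.2316]
ee_rot: [-0.383, 0.594, 0.383, 0.595]
ft_force: [1.5, 0.4, -0.2]
grip_width: 1.003
```

```bash
python3 -m crank '[[0.2,[1,-2.35,0],[0,0,-0.1025]],[0.2,[1,-2.35,0],[0,0,-0.1025]],[0.2,[1,-2.35,0],[0,0,-0.1025]],[0.2,[1,-2.35,0],[0,0,-0.1025]],[0.2,[1,-2.35,0],[0,0,-0.1025]],[0.2,[1,-2.35,0],[0,0,-0.1025]],[0.2,[1,-2.35,0],[0,0,-0.1025]],[0.2,[1,-2.35,0],[0,0,-0.1025]],[0.2,[1,-2.35,0],[0,0,-0.1025]],[0.2,[1,-2.35,0],[0,0,-0.1025]],[0.2,[0.5,-2.35,0],[0,0,-0.1025]],[0.2,[0,0,0],[0,0,0]]]'
python3 - <<'E'
from h import *
st(); p=shot('wrist','w1.png'); marks(p,['disc','hub_top','rib_a','notch','grater','pin_foot'])
E
```

```text
clock: 3.08
position: [0.5141, -0.0647, 0.2316]
ee_rot: [-0.002, 0.707, 0.001, 0.707]
ft_force: [0.2, -1.1, 0.2]
grip_width: 0.803
{'clock': 3.083, 'position': [0.514, -0.065, 0.232], 'ee_rot': [-0.002, 0.707, 0.001, 0.707], 'ft_force': [0.227, -1.1, 0.247], 'grip_width': 0.803}
disc 0.48 [ 0.505  -0.0048  0.0601]
hub_top 0.85 [ 0.5163 -0.1134  0.1201]
rib_a 0.84 [ 0.5153 -0.0663  0.1024]
rib_a 0.62 [ 0.5022 -0.0049  0.0575]
notch 0.85 [ 0.593  -0.1136  0.0765]
notch 0.46 [ 0.506  -0.0369  0.0714]
pin_foot 0.81 [ 0.5047 -0.0037  0.0582]
pin_foot 0.18 [ 0.5182 -0.304  -0.0043]
```

View pics/w1.png

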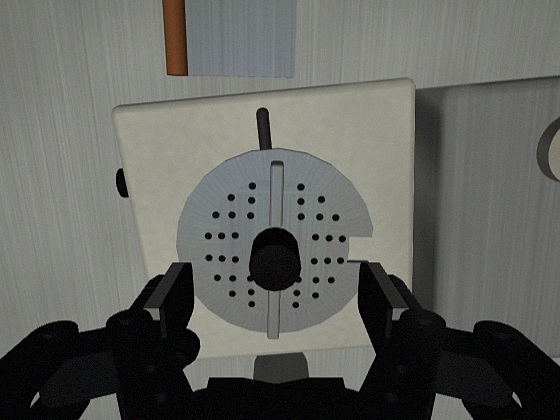

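```bash
python3 -m crank '[[0.72,[0.1,0.4,-3],[0,0,0]],[0.72,[0,0,-3],[0,0,0]],[0.72,[0,0,-3],[0,0,0]],[0.72,[0,0,0],[0,0,0]],[0.72,[0,0,-2],[0,0,0]],[0.72,[0,0,-1.5],[0,0,0]],[0.72,[0,0,-1.5],[0,0,0]],[0.72,[0,0,0],[0,0,0]]]'
python3 - <<'E'
from h import *
st(); p=shot('wrist','w2.png'); marks(p,['hub_top','rib_a','notch','pin_foot'])
E
```

```text
clock: 4.1
position: [0.5138, -0.055, 0.0904]
ee_rot: [-0.006, 0.708, 0.006, 0.706]
ft_force: [-0.2, 0.4, -0.1]
grip_width: 0.281
{'clock': 4.1, 'position': [0.514, -0.055, 0.09], 'ee_rot': [-0.006, 0.708, 0.006, 0.706], 'ft_force': [-0.156, 0.395, -0.066], 'grip_width': 0.281}
hub_top 0.22 [ 0.5163 -0.0661  0.1035]
rib_a 0.8 [ 0.5152 -0.0643  0.103 ]
pin_foot 0.88 [ 0.5009 -0.0015  0.0604]
```

View pics/w2.png

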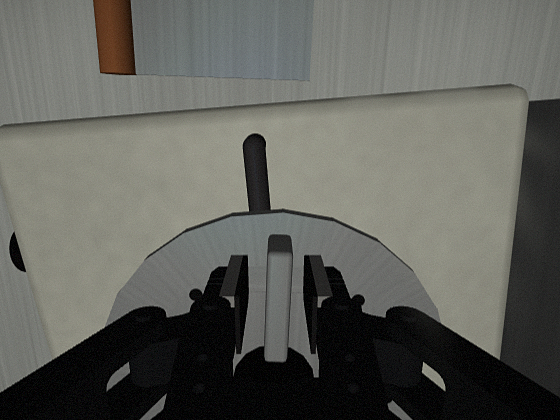

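```bash
python3 - <<'E'
import numpy as np
a=np.radians(92.6+np.arange(0,101,5)); r=np.linspace(5.85,5.5,21)
P=np.c_[r*np.cos(a),r*np.sin(a)]
print(np.diff(P,axis=0).round(2).tolist())
E
```

```text
[[-0.51, -0.06], [-0.5, -0.11], [-0.48, -0.15], [-0.47, -0.19], [-0.45, -0.23], [-0.43, -0.27], [-0.4, -0.3], [-0.37, -0.33], [-0.34, -0.36], [-0.3, -0.39], [-0.27, -0.42], [-0.23, -0.44], [-0.19, -0.45], [-0.15, -0.47], [-0.11, -0.48], [-0.07, -0.48], [-0.02, -0.48], [0.02, -0.48], [0.06, -0.48], [0.1, -0.47]]
```

```bash
python3 -m crank '[[0.72,[-0.51,-0.06,0],[0,0,0.0873]],[0.72,[-0.5,-0.11,0],[0,0,0.0873]],[0.72,[-0.48,-0.15,0],[0,0,0.0873]],[0.72,[-0.47,-0.19,0],[0,0,0.0873]],[0.72,[-0.45,-0.23,0],[0,0,0.0873]],[0.72,[-0.43,-0.27,0],[0,0,0.0873]],[0.72,[-0.4,-0.3,0],[0,0,0.0873]],[0.72,[-0.37,-0.33,0],[0,0,0.0873]],[0.72,[-0.34,-0.36,0],[0,0,0.0873]],[0.72,[0,0,0],[0,0,0]]]'
python3 - <<'E'
from h import *
st(); p=shot('wrist','w3.png'); marks(p,['hub_top','rib_a','notch','pin_foot'])
marks(shot('side'),['hub_top','rib_a','notch'])
E
```

```text
clock: 5.18
position: [0.4753, -0.0761, 0.0924]
ee_rot: [-0.277, 0.65, 0.277, 0.651]
ft_force: [-0.3, 0.1, -0.6]
grip_width: 0.281
{'clock': 5.183, 'position': [0.475, -0.076, 0.092], 'ee_rot': [-0.277, 0.65, 0.277, 0.651], 'ft_force': [-0.272, 0.071, -0.628], 'grip_width': 0.281}
rib_a 0.82 [ 0.4815 -0.0776  0.1027]
pin_foot 0.61 [ 0.5045 -0.0061  0.0594]
hub_top 0.73 [ 0.5174 -0.116   0.1193]
rib_a 0.85 [ 0.5452 -0.1524  0.1097]
rib_a 0.77 [ 0.478  -0.0759  0.1064]
notch 0.78 [ 0.5711 -0.0668  0.0821]
notch 0.71 [ 4.754e-01  1.042e-01 -3.000e-04]
```

View pics/w3.png

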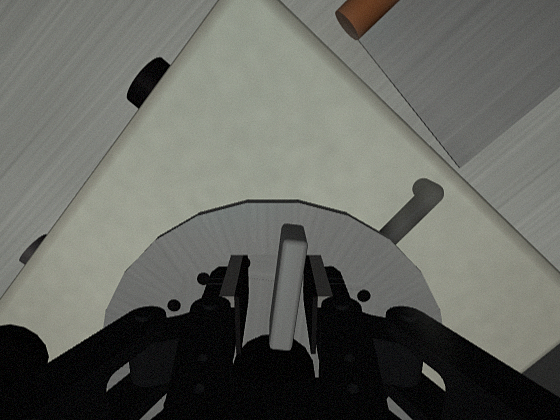

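```bash
python3 -m crank '[[0.72,[-0.3,-0.39,0],[0,0,0.0873]],[0.72,[-0.27,-0.42,0],[0,0,0.0873]],[0.72,[-0.23,-0.44,0],[0,0,0.0873]],[0.72,[-0.19,-0.45,0],[0,0,0.0873]],[0.72,[-0.15,-0.47,0],[0,0,0.0873]],[0.72,[-0.11,-0.48,0],[0,0,0.0873]],[0.72,[-0.07,-0.48,0],[0,0,0.0873]],[0.72,[-0.02,-0.48,0],[0,0,0.0873]],[0.72,[0.02,-0.48,0],[0,0,0.0873]],[0.72,[0.06,-0.48,0],[0,0,0.0873]],[0.72,[0,0,0],[0,0,0]]]'
python3 - <<'E'
from h import *
st(); p=shot('wrist'); marks(p,['hub_top','rib_a','notch','pin_foot','pin'])
marks(shot('side'),['hub_top','rib_a','notch','pin_foot','pin'])
p=shot('scene'); marks(p,['hub_top','rib_a','notch','pin_foot','pin'])
E
```

```text
clock: 6.55
position: [0.4625, -0.122, 0.0913]
ee_rot: [-0.526, 0.473, 0.526, 0.472]
ft_force: [-0.5, 0.2, -0.5]
grip_width: 0.281
{'clock': 6.55, 'position': [0.463, -0.122, 0.091], 'ee_rot': [-0.526, 0.473, 0.526, 0.472], 'ft_force': [-0.453, 0.236, -0.49], 'grip_width': 0.281}
rib_a 0.98 [ 0.4653 -0.1181  0.1037]
pin_foot 0.81 [ 0.5023 -0.0035  0.0593]
pin_foot 0.42 [ 0.5165 -0.1122  0.0757]
hub_top 0.6 [ 0.5199 -0.1134  0.1202]
rib_a 0.79 [ 0.4601 -0.1148  0.1091]
rib_a 0.61 [ 0.5647 -0.1131  0.1082]
notch 0.78 [ 0.5106 -0.0373  0.0795]
pin_foot 0.89 [ 0.5031 -0.004   0.0616]
pin 0.57 [ 0.5063 -0.039   0.0761]
hub_top 0.75 [ 0.5177 -0.1164  0.1229]
hub_top 0.56 [ 0.4204 -0.2241  0.0639]
rib_a 0.88 [ 0.5689 -0.1104  0.1101]
rib_a 0.71 [ 0.4609 -0.117   0.1045]
notch 0.73 [ 0.5143 -0.0381  0.0829]
notch 0.32 [ 0.5228 -0.3027  0.0038]
pin 0.87 [ 0.5044 -0.0357  0.0694]
```

```bash
python3 -m crank '[[0.72,[0.05,-0.24,0],[0,0,0.0436]],[0.72,[0.05,-0.2,0],[0,0,0.03]],[0.72,[0,0,0],[0,0,0]],[0.72,[0,0.5,0],[0,0,0]],[0.72,[0,0,3],[0,0,0]],[0.72,[0,0,3],[0,0,0]],[0.72,[0,0,3],[0,0,0]],[0.8,[0,0,3],[0,0,0]],[0.9,[0,0,1],[0,0,0]],[1,[-1,0,0],[0,0,0]],[1,[0,0,0],[0,0,0]]]'
python3 - <<'E'
from h import *
st(); p=shot('wrist','w4.png'); marks(p,['hub_top','rib_a','notch','pin_foot','pin'])
marks(shot('side'),['hub_top','rib_a','notch','pin'])
E
```

```text
clock: 8.37
position: [0.4524, -0.1206, 0.221]
ee_rot: [-0.542, 0.454, 0.542, 0.454]
ft_force: [0.9, 1.0, -0.7]
grip_width: -0.002
{'clock': 8.367, 'position': [0.452, -0.121, 0.221], 'ee_rot': [-0.542, 0.454, 0.542, 0.454], 'ft_force': [0.898, 0.985, -0.717], 'grip_width': -0.002}
rib_a 0.92 [ 0.4643 -0.12    0.1032]
notch 0.98 [ 0.5052 -0.0354  0.0783]
pin_foot 0.6 [ 0.506  -0.0039  0.0592]
pin 0.67 [ 0.5055 -0.037   0.07  ]
hub_top 0.76 [ 0.5168 -0.1134  0.1198]
rib_a 0.67 [ 0.4635 -0.1181  0.1073]
rib_a 0.59 [ 0.5662 -0.1075  0.1076]
notch 0.57 [ 0.5015 -0.0381  0.0825]
notch 0.21 [ 5.151e-01 -1.096e-01  4.000e-04]
pin 0.78 [ 0.5053 -0.0372  0.0791]
```

View pics/w4.png

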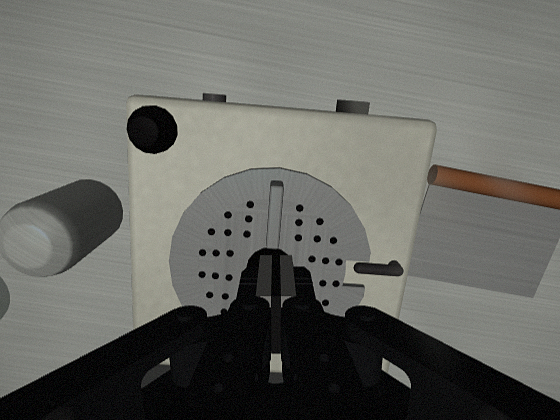

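```bash
python3 - <<'E'
import cv2
i=cv2.imread('pics/w4.png'); cv2.imwrite('pics/w4c.png',cv2.resize(i[240:310,320:420],None,fx=8,fy=8,interpolation=cv2.INTER_CUBIC))
E
```

```text
(no output)
```

View pics/w4c.png

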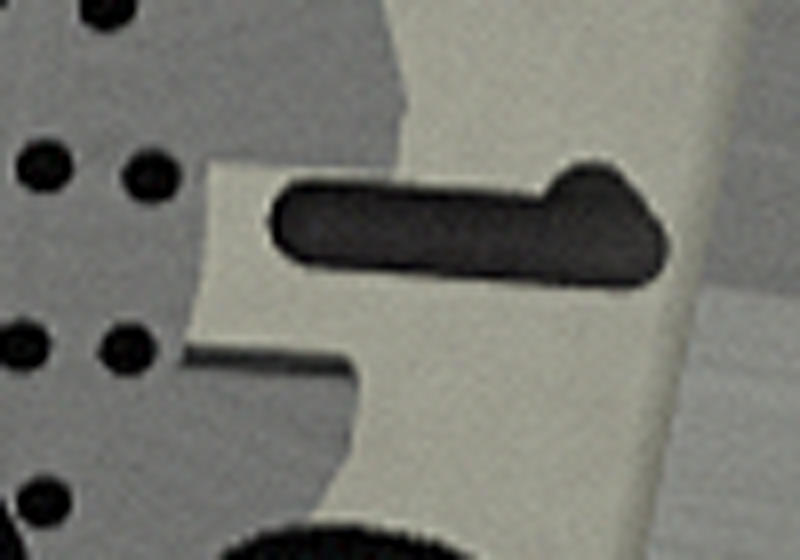

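```bash
python3 - <<'E'
from h import *
p=shot('wrist'); K=p['intrinsics'];T=p['cam_to_world']
def bp(c,z):
    u=320+c[0]/8-.44;v=240+c[1]/8-.44
    d=T[:3,:3]@np.array([(u-K[0,2])/K[0,0],-(v-K[1,2])/K[1,1],-1]); s=(z-T[2,3])/d[2]; return (T[:3,3]+s*d)[:2]
c=np.array([.5165,-.1138])
f=lambda q:(np.degrees(np.arctan2(*(q-c)[::-1])).round(2),np.hypot(*(q-c)).round(4),q.round(4))
for n,q,z in [('up',(300,163),.084),('lo',(270,368),.084),('pinU',(290,180),.0715),('pinL',(310,265),.0715),('pinoutU',(500,192),.0715),('pinoutL',(500,280),.0715)]: print(n,f(bp(q,z)))
a,b=bp((300,163),.084),bp((270,368),.084); m=(a+b)/2; w=np.linalg.norm(a-b)
l=(bp((300,180),.0715)+bp((300,265),.0715))/2; l2=(bp((500,192),.0715)+bp((500,280),.0715))/2
print('notch mid',f(m),'width',w,'pin mid',f(l),f(l2), 'pin dir',np.degrees(np.arctan2(*(l2-l)[::-1])))
E
```

```text
up (np.float64(107.4), np.float64(0.0729), array([ 0.4947, -0.0442]))
lo (np.float64(88.56), np.float64(0.0721), array([ 0.5183, -0.0417]))
pinU (np.float64(101.36), np.float64(0.0745), array([ 0.5018, -0.0408]))
pinL (np.float64(93.8), np.float64(0.0778), array([ 0.5113, -0.0362]))
pinoutU (np.float64(100.25), np.float64(0.0975), array([ 0.4991, -0.0179]))
pinoutL (np.float64(94.12), np.float64(0.0989), array([ 0.5094, -0.0151]))
notch mid (np.float64(98.03), np.float64(0.0716), array([ 0.5065, -0.0429])) width 0.023765195611123547 pin mid (np.float64(97.5), np.float64(0.076), array([ 0.5066, -0.0385])) (np.float64(97.16), np.float64(0.0981), array([ 0.5043, -0.0165])) pin dir 96.02087274442971
```

Notch middle is 98.0° and the pin is 97.3°, so they are aligned. Next I press the hub.

```bash
python3 -m crank '[[1,[3.2,0.35,0],[0,0,0]],[1,[3.2,0.35,0],[0,0,0]],[1,[0,0,-3],[0,0,0]],[1,[0,0,-3],[0,0,0]],[1,[0,0,-2.5],[0,0,0]],[1,[0,0,0],[0,0,0]],[1,[0,0,0],[0,0,0]]]'
python3 -m crank '[[1,[0,0,-0.4],[0,0,0]],[1,[0,0,-0.4],[0,0,0]],[1,[0,0,-0.4],[0,0,0]],[1,[0,0,0],[0,0,0]],[1,[0,0,0],[0,0,0]]]'
python3 -m crank '[[1,[0,0,-0.3],[0,0,0]],[1,[0,0,-0.2],[0,0,0]],[1,[0,0,0],[0,0,0]],[1,[0,0,0],[0,0,0]]]'
```

```text
clock: 9.55
position: [0.517, -0.1136, 0.1359]
ee_rot: [-0.542, 0.454, 0.543, 0.453]
ft_force: [-0.1, -0.6, 0.4]
grip_width: -0.002
clock: 9.97
position: [0.5177, -0.1136, 0.1246]
ee_rot: [0.543, -0.453, -0.542, -0.454]
ft_force: [0.3, -0.7, 0.3]
grip_width: -0.004
clock: 10.3
position: [0.518, -0.1137, 0.1197]
ee_rot: [0.543, -0.453, -0.542, -0.454]
ft_force: [1.0, -0.4, 1.5]
grip_width: 0.001
```

```bash
python3 -m crank '[[1,[0,0,-0.2],[0,0,0]],[1,[0,0,-0.2],[0,0,0]],[1,[0,0,0],[0,0,0]],[1,[0,0,0],[0,0,0]]]'
python3 -m crank '[[1,[0,0,-0.2],[0,0,0]],[1,[0,0,-0.2],[0,0,0]],[1,[0,0,0],[0,0,0]],[1,[0,0,0],[0,0,0]]]'
```

```text
clock: 10.63
position: [0.5179, -0.1137, 0.1155]
ee_rot: [0.543, -0.453, -0.542, -0.454]
ft_force: [1.1, -0.2, 2.3]
grip_width: -0.003
clock: 10.97
position: [0.518, -0.1137, 0.1121]
ee_rot: [0.543, -0.453, -0.542, -0.454]
ft_force: [-1.9, 0.6, 8.5]
grip_width: -0.002
```

```bash
python3 -m crank '[[1,[0,0,-0.1],[0,0,0]],[1,[0,0,0],[0,0,0]],[1,[0,0,0],[0,0,0]]]'
python3 -m crank '[[1,[0,0,-0.1],[0,0,0]],[1,[0,0,0],[0,0,0]],[1,[0,0,0],[0,0,0]]]'
```

```text
clock: 11.22
position: [0.518, -0.1137, 0.112]
ee_rot: [0.543, -0.453, -0.542, -0.454]
ft_force: [-7.2, 0.3, 20.2]
grip_width: -0.002
clock: 11.47
position: [0.5181, -0.1138, 0.1119]
ee_rot: [0.543, -0.453, -0.542, -0.454]
ft_force: [-11.2, 2.7, 30.5]
grip_width: -0.001
```

```bash
python3 -m crank '[[1,[0,0,0.5],[0,0,0]],[1,[0,0,2],[0,0,0]],[1,[0,0,3],[0,0,0]],[1,[0,0,4],[0,0,0]],[1,[-3,0,2],[0,0,0]],[1,[-3,0,0],[0,0,0]],[1,[-3,0,0],[0,0,0]],[1,[0,0,0],[0,0,0]],[1,[0,0,0],[0,0,0]]]'
python3 - <<'E'
from h import *
st(); p=shot('wrist','w5.png'); marks(p,['disc','hub_top','rib_a','notch','pin'])
print('side');marks(shot('side'),['disc','hub_top','rib_a','notch','pin','lock_nut','pusher','shaker','scraper'])
E
```

```text
clock: 12.22
position: [0.4267, -0.1136, 0.2245]
ee_rot: [-0.542, 0.453, 0.542, 0.454]
ft_force: [-0.1, -0.2, 0.1]
grip_width: -0.003
{'clock': 12.217, 'position': [0.427, -0.114, 0.225], 'ee_rot': [-0.542, 0.453, 0.542, 0.454], 'ft_force': [-0.106, -0.162, 0.068], 'grip_width': -0.003}
rib_a 0.97 [ 0.4636 -0.1217  0.0938]
notch 0.75 [ 0.5014 -0.0356  0.0649]
notch 0.55 [0.4773 0.1079 0.0052]
pin 0.62 [ 0.5067 -0.0364  0.0703]
side
disc 0.86 [ 0.5206 -0.1166  0.0656]
disc 0.34 [0.5555 0.5295 0.0033]
hub_top 0.79 [ 0.5144 -0.1158  0.1108]
hub_top 0.35 [ 0.5658 -0.1071  0.0977]
rib_a 0.89 [ 0.4581 -0.1203  0.0967]
rib_a 0.71 [ 0.566  -0.1084  0.096 ]
notch 0.8 [ 0.5077 -0.0352  0.0708]
pin 0.94 [ 0.5038 -0.0367  0.0769]
pin 0.57 [ 0.4764  0.1039 -0.0023]
lock_nut 0.46 [ 0.4213 -0.2219  0.0597]
lock_nut 0.33 [ 0.501  -0.005   0.0595]
pusher 0.54 [ 0.7305 -0.0242  0.1137]
shaker 0.9 [ 0.5229 -0.3028  0.0034]
scraper 0.96 [ 0.4751  0.1066 -0.003 ]
scraper 0.61 [ 0.5164 -0.1102 -0.0019]
```

View pics/w5.png

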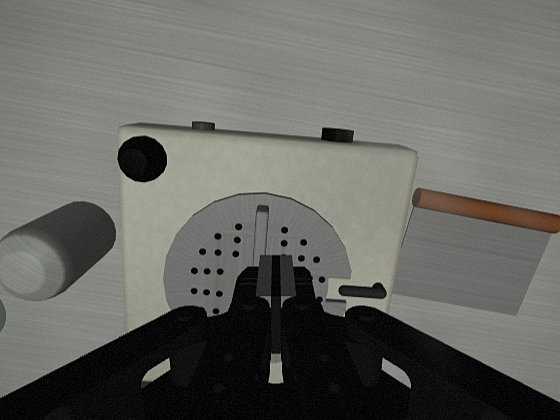

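The picture shows the pin at about (360,291), inside the notch. The disc is level and about 12 mm lower, with ribs at z 0.096 against 0.108 before. The gripper is clear of everything.

```bash
python3 -c "
from workcell import manip; print(manip.hand_in())"
```

```text
the job is handed in; nothing more can be done
None
```

The disc is turned and pressed home, and the job is handed in; the last clock reading before hand-in was about 12 s of the 48 s allowed.

- **Turning:** I set the partly closed fingers astride one rib and pushed the disc about 97° counter-clockwise. Before pressing, the measured notch middle was at 98.0° and the pin at about 97.3°, roughly 1 mm apart along the rim.
- **Pressing:** I pushed down on the hub with shut fingertips until it stopped hard at z = 0.112 m, the expected home height. The force reached about 30 N there, a little over the 25 N stated as harmless; I saw no ill effect.
- **Last checks:**
  - The disc's underside read z = 0.0656 m against the 0.066 m seat.
  - The two ribs were at equal height, 12 mm lower than at the start.
  - The pin showed inside the notch.
  - The lock nut, pusher, shaker and scraper were within a few millimetres of where they started.
  - The gripper was clear, with no contact force.
- **Not checked:** I did not measure the jar, bowl and spatula again, but the arm stayed well away from the jar and bowl and never went below 9 cm.
- **Disagreements:** the single-view disc and notch positions differed by 4 to 6 mm, about the stated accuracy of the networks.

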